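Reset the clamp press through its covered well

TASK

The hose-clamp press has tripped and needs a reset at its control box, the longer grey box with the metal dust cover lying between two rails. With the fingertips, push the loose cover along its rails until it is fully open, reach into the round well under it, press the sunken key fully down, hold it down for about a second and let it come up, then push the cover back until it is fully shut over the well. Slide the cover, never lift it out of its rails; do not press the key in the square well of the other box, and leave the pliers, spray bottle and hose clamp where they are.

Things in the scene. Friction and masses are not known exactly. Their poses are not given: they have to be found in the camera images.
- press_box: control box of the clamp press, the longer grey box, fixed to the bench to the left or right of the counter: 150 mm along its x, 230 mm along its y, 80 mm high. Origin at the centre of its underside, z up; it is turned about the vertical by up to 0.35 rad either way.
- well_mouth (a point): centre of the mouth of the round well, level with the press box's top (80 mm up), at x = 0, y = -55 mm in the box's frame. The well is 48 mm across and 30 mm deep.
- rail_mid (a point): middle of the cover's track, on the press box's top at x = 0, y = -15 mm of its frame. Two steel rails along y, 8 mm high and wide, have inner faces 40 mm either side of here in x. End stops across them, 8 mm high and thick, have inner faces 76 mm from here, to -y and to +y.
- cover_ridge (a point): middle of the ridge on the loose aluminium cover, 15 mm above the box top. Plate 76 (x) by 72 (y) by 5 mm, about 150 g, flat on the box between the rails, drags 0.5 to 2 N. Ridge at mid-plate: 44 mm in x, 10 mm thick in y, 5 to 25 mm above the box top. Axes as the box. Its y in the box's frame: -55 mm fully shut, +25 mm fully open, both against stops; starts at -54 to -25.
- reset_key_top (a point): centre of the top of the reset key, a round black key 34 mm across at the middle of the round well; its top lies 18 mm below the box top (62 mm above the bench) when up. Its position moves with the key.
- reset_key (a joint): travel of the reset key: 0 = up, 0.006 m = fully down; springs back up. About 1.2 N starts it, 4 N has it fully down.
- counter: piece counter, the other and shorter grey box, fixed to the bench: 130 mm along its x, 150 mm along its y, 80 mm high, no cover, with an open square well 48 mm wide centred at its x = -20 mm, y = 0. Origin at the centre of its underside. Not to be used.
- zero_key (a joint): travel of the square key in the counter's square well, 0 = up, 0.006 m = fully down. To be left alone.
- pliers_mid (a point): pliers with red handles lying on the bench between the two boxes, about 170 mm long (pointing away from the robot), 50 mm wide, 14 mm high; this point is their middle, 6 mm up. Bystander.
- spray_mid (a point): white spray bottle standing beyond the boxes, 56 mm across, 160 mm high; this point is on its axis, 80 mm up. Bystander.
- clamp_mid (a point): steel hose clamp, a ring 36 mm across and 12 mm high lying on the bench between the two boxes; this point is its centre, 6 mm up. Bystander.
Mind the look-alikes: they are no part of the job. There is more than one size of the part that bears cover_ridge; the job needs the smallest.

How it is judged:
By the outcome, as a careful person would: the job done as asked, in the order asked, and still so for the second after the job is handed in, with the robot touching nothing.
It also fails if it takes over 48 s, if anything falls off the work surface, if the arm or the gripper's body presses on something with over 40 N, if the wrist force passes 120 N, or if a joint passes its speed limit or range.

ROBOT

A 6-joint arm with a two-finger parallel gripper is mounted at the origin on the work surface. World frame = base frame: x ahead of the robot, y to its left, z up, the work surface at z = 0. Lengths are in m, angles in rad, forces in N, time in s.
With the tool pointing down it reaches from about 0.375 to 0.9 m from the base axis. Payload 3.1 kg.
Tool frame: the origin (TCP) lies midway between the tips of the shut fingers; the grasp point (between the pads) lies 19 mm behind it; z points along the fingers, y is the line along which they close (so a half turn about z gives the same grasp; the last joint's range is limited). The gripper opens to 85 mm and grips with 20 to 120 N. Pads are 22 mm wide; open, the fingers measure 114 mm over their backs; the gripper's body (76 mm by 85 mm) begins 54 mm behind the grasp point. The pads swing forward as they close: fully open they stand 13 mm farther back than shut.
Start: joints at [1.054, 0.527, 1.433, -0, 1.181, -0.178], TCP at [0.208, 0.589, 0.198] pointing down, gripper open.
Joint ranges: [-3.08, 3.08], [-0.75, 2.2], [0.22, 2.44], [-1.43, 4.57], [0, 2.65], [-2.85, 2.85]. Speed limits (rad/s): [2.79, 2.79, 3.14, 3.14, 3.14, 3.14].

INTERFACE

Orientations are given as a unit quaternion [x, y, z, w].
In Python, from station import manip gives the robot as it stands. The module is installed in compiled form; this text tells all that it offers.
- The arm moves only by the tool apply_moves, never from a script. Its arguments are lists of equal length, an entry for each row: "claw": the gripper's target within -1 to 1 (fully open at 1, half-way at 0, shut at -1); "travel": the shift along the tool's x, y, z scaled (see below), a list of three; "turn": the turn, a rotation vector about the tool's x, y, z scaled (see below), a list of three. In form: {"claw": [claw, ...], "travel": [[dx, dy, dz], ...], "turn": [[rx, ry, rz], ...]}. A call has 1 to 5 rows; each row is the pose to reach, as a shift and turn from the pose commanded when the call began, along the tool's axes at that moment, turning the shorter way round; what a row does not reach only later rows make up. The controller multiplies each number of a shift by 800 mm and each number of a turn by 180 degrees. A row lasts 1/12 s, in which the tool goes at most 41.7 mm and 7.16 degrees, less where a joint would pass 70% of its speed; a pose out of reach is approached as far as the arm can. A call with a number of a shift or a turn outside -1 to 1 is refused whole. A call with a gripper value outside its range is refused whole. The fingers move at their own pace and stop on an object; "newtons" is the grip in N (left out, the last holds). Time passes only in rows, so rows that repeat a pose let the fingers close. It gives the time, the measured TCP pose, the force, the opening and the grip force at its end, in the units of the state.
- manip.sense(): the state, without advancing time (a new reading comes with each control period).
- manip.snapshot(name): name is "scene" or "top" or "wrist"; returns a dict with "pixels" (480x640x3 uint8, red, green, blue), "depth" (480x640 float32, m along the optical axis (not along the pixel's ray), 0 where there is no reading), "intrinsics" (3x3 intrinsics, pixels), "k1" (the pictures are not rectified: a ray, as slopes to the right and down, at radius r is drawn at 1 + k1 r^2 times it, then the intrinsics apply), "R" (3x3) and "t" (3): a world point X has camera coordinates R X + t. Camera axes: x right, y down, z forward; pixel columns grow to the right and rows downward; lengths in m; the calibration is good to about 2 mm. A picture is of the moment at which its call begins.
- manip.sign_off(): hands the job in; it is judged then, once.
The state is a dict: "t": time; "q": joint angles; "qd": joint speeds; "tau": joint torques, N m; "tcp_pos": TCP position; "tool_rot": TCP orientation; "force": force on the tool from outside, world axes, zero at the start; "ft_torque": the same for the moment, N m; "finger_gap": opening from 0.0 (shut) to 1.0 (fully open); "gripper_force": force on a finger pad.
Only numpy, scipy, OpenCV 4.12 (cv2) and the standard library are available. Lean on these libraries where they do the work, as an engineer would, in place of code of your own. Each camera call takes 0.05 s, during which the arm holds its last target. There are 200 camera calls.

## Working session

There is one attempt and no reset: what is moved stays moved. The work goes in short steps, Python scripts to look and compute and a tool call to move; the robot and the scene stay as the last step left them, time stands still between calls to the robot, and variables do not carry over. Pictures are saved under pics/ and viewed, at most 10 in all, crops included, and the job is handed in when it is done.

Besides the shell and the picture viewer there is one more tool, called as a command line: name --argument value ..., lists and objects as JSON in quotes. apply_moves: Moves the arm, as the interface text tells. Shifts and turns lie within -1 to 1; 1 stands for 800 mm of shift or 180 degrees of turn. Its arguments: {"type":"object","properties":{"claw":{"type":"array","items":{"type":"number"}},"travel":{"type":"array","items":{"type":"array","items":{"type":"number"}}},"turn":{"type":"array","items":{"type":"array","items":{"type":"number"}}},"newtons":{"type":"number"}},"required":["claw","travel","turn"]}

```bash
mkdir -p pics
cat > h.py <<'E'
import numpy as np, cv2
from station import manip
def snap(n,f=None):
    s=manip.snapshot(n)
    if f: cv2.imwrite('pics/'+f,cv2.cvtColor(s['pixels'],cv2.COLOR_RGB2BGR))
    return s
def rays(s,uv):
    uv=np.asarray(uv,float).reshape(-1,1,2)
    K=s['intrinsics']; d=(uv.reshape(-1,2)-[K[0,2],K[1,2]])/[K[0,0],K[1,1]]
    x=d.copy()
    for _ in range(20): x=d/(1+s['k1']*(x**2).sum(1,keepdims=True))
    return np.c_[x,np.ones(len(x))]
def onplane(s,uv,z):
    r=rays(s,uv)@s['R']; c=-s['R'].T@s['t']
    return c+r*((z-c[2])/r[:,2])[:,None]
def bydepth(s,uv):
    r=rays(s,uv); uv=np.asarray(uv,int).reshape(-1,2)
    return (r*s['depth'][uv[:,1],uv[:,0]][:,None]-s['t'])@s['R']
E
python3 - <<'E'
from h import *
s=snap('top','top1.png'); print(s['k1'],-s['R'].T@s['t']); s2=snap('scene','scene1.png');print(-s2['R'].T@s2['t'])
E
```

```text
0.024393205904884797 [ 0.42578702 -0.01740201  0.92888056]
[1.01609    0.5460143  0.76585798]
```

View pics/top1.png

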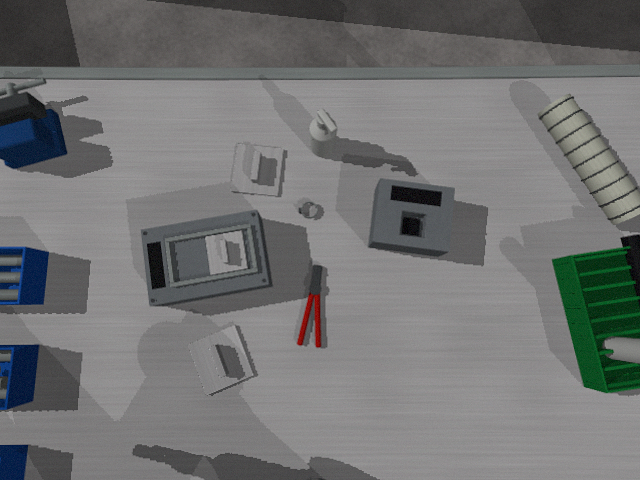

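View pics/scene1.png

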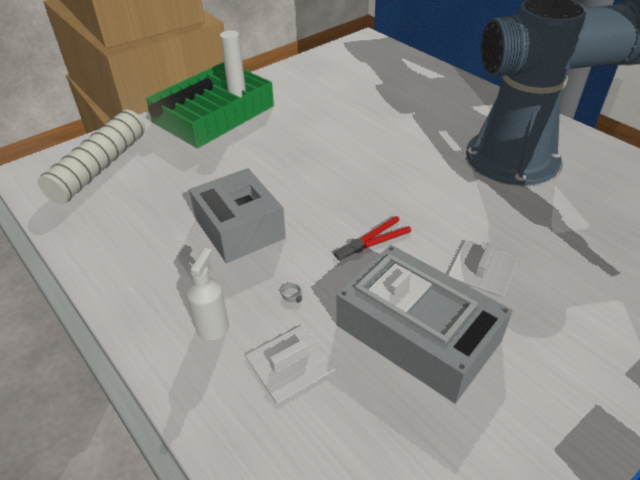

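The top view shows three covers: one on the bench at (258,168), one on the bench at (223,360), and one between the rails of the long box at (226,252). I choose the one on the box, with the well under its right-hand end. The counter's square well is at (411,226), the pliers at (312,305), the clamp at (310,210) and the spray bottle at (322,132). Next I measure the chosen cover and check it in a crop.

Run:
```python
from h import *
s=snap('top'); H,W=s['depth'].shape
uu,vv=np.meshgrid(np.arange(W),np.arange(H)); uv=np.c_[uu.ravel(),vv.ravel()]
P=bydepth(s,uv); ok=s['depth'].ravel()>0
roi=ok&(uv[:,0]>125)&(uv[:,0]<285)&(uv[:,1]>200)&(uv[:,1]<315)
top=roi&(P[:,2]>.07)&(P[:,2]<.115)
print('zs',np.percentile(P[top,2],[5,50,95]))
r=cv2.minAreaRect(P[top][:,:2].astype(np.float32)*1000); print('box',r)
(c,sz,a)=r; b=cv2.boxPoints(r); 
e=[b[1]-b[0],b[2]-b[1]]; L=max(e,key=np.linalg.norm); L=L/np.linalg.norm(L); L*=np.sign(L[1])
yaw=np.arctan2(-L[0],L[1]); print('yaw',yaw)
R=np.array([[np.cos(yaw),-np.sin(yaw)],[np.sin(yaw),np.cos(yaw)]])
Q=(P[:,:2]*1000-c)@R
rid=roi&(P[:,2]>.097)&(P[:,2]<.115); q=Q[rid]; print('ridge n',len(q),'z',np.median(P[rid,2]),q.min(0),q.max(0),np.median(q,0))
pl=roi&(P[:,2]>.06)
for n,m in (('fl',(np.abs(Q[:,0])<15)),):
  for y in range(-115,116,6):
    mm=roi&m&(np.abs(Q[:,1]-y)<3); print(y,np.round(np.median(P[mm,2])*1000,1),end='; ')
print()
for x in range(-75,76,5):
    mm=roi&(np.abs(Q[:,0]-x)<2.5)&(np.abs(Q[:,1]-20)<15); print(x,np.round(np.median(P[mm,2])*1000,1),end='; ')
cr=cv2.resize(s['pixels'][195:320,125:285],None,fx=5,fy=4.8,interpolation=cv2.INTER_CUBIC)
cv2.imwrite('pics/crop1.png',cv2.cvtColor(cr,cv2.COLOR_RGB2BGR)[:600])
print(manip.sense())
```

```text
zs [0.07709481 0.08014789 0.08803934]
box ((533.181640625, 202.4637451171875), (151.98558044433594, 230.05096435546875), 10.066834449768066)
yaw 0.17569937
ridge n 138 z 0.10401612141736499 [-21.17333827 -49.03976197] [ 22.39614299 -38.39870881] [ -0.21230592 -44.37684616]
-115 37.9; -109 79.5; -103 78.8; -97 86.8; -91 86.4; -85 79.3; -79 82.8; -73 84.5; -67 84.5; -61 84.5; -55 84.9; -49 92.4; -43 104.3; -37 103.3; -31 84.4; -25 84.3; -19 84.4; -13 84.6; -7 80.4; -1 79.2; 5 79.4; 11 79.3; 17 79.4; 23 79.0; 29 79.1; 35 79.3; 41 78.9; 47 79.3; 53 79.6; 59 80.5; 65 86.7; 71 80.1; 77 79.7; 83 80.7; 89 80.4; 95 80.1; 101 79.9; 107 79.6; 113 78.9; 
-75 29.3; -70 79.9; -65 79.4; -60 79.1; -55 79.7; -50 79.4; -45 86.7; -40 86.9; -35 79.5; -30 79.5; -25 79.3; -20 79.5; -15 79.2; -10 79.7; -5 79.3; 0 79.0; 5 79.0; 10 78.8; 15 79.4; 20 79.4; 25 79.0; 30 79.1; 35 79.5; 40 80.6; 45 87.7; 50 81.1; 55 79.8; 60 79.6; 65 79.2; 70 79.3; 75 78.4; {'t': 0.15, 'q': array([ 1.05350571e+00,  5.28255739e-01,  1.43359616e+00, -8.40276608e-07,
        1.18140716e+00, -1.78496248e-01]), 'qd': array([-7.13836319e-05, -1.44094680e-03, -3.68316100e-03, -1.11101263e-04,
       -7.31836288e-05,  4.36336312e-04]), 'tau': array([ 1.18997574e-03, -4.42744589e+01, -1.78278065e+01, -2.25257140e-04,
        5.67117735e-03,  2.12734312e-05]), 'tcp_pos': array([0.20738888, 0.58895528, 0.19736032]), 'tool_rot': array([ 1.68587979e-01,  9.85686258e-01, -7.83419671e-04, -2.83688399e-04]), 'force': array([-0.59372742,  0.88257121, -0.00989624]), 'ft_torque': array([-0.03056983, -0.08160241, -0.00291302]), 'gripper_force': 0.0, 'finger_gap': 1.0022303763587854}
```

View pics/crop1.png

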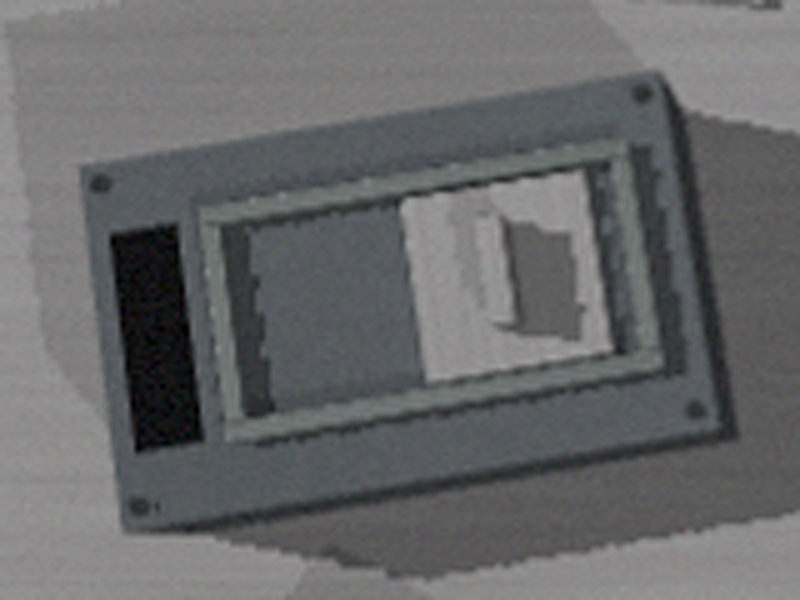

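The crop shows the chosen cover inside the rails, with its ridge about 44 mm long and 10.6 mm thick. It is the smallest of the three. The box measures 152 by 230 mm with its top at 80 mm, the rails are at ±44 mm, and the stops are at −95 and +65 mm, all as specified. The ridge is at y ≈ −44 mm.

```bash
cat >> h.py <<'E'
from scipy.spatial.transform import Rotation as Ro
C=np.array([.5332,.2025]); YAW=.1757
B=np.array([[np.cos(YAW),-np.sin(YAW)],[np.sin(YAW),np.cos(YAW)]])
X=np.r_[B[:,1],0]; Z=np.array([0,0,-1.]); RT=np.c_[X,np.cross(Z,X),Z]  # tool x along box y
def st():
    s=manip.sense(); p=np.r_[(s['tcp_pos'][:2]-C)@B,s['tcp_pos'][2]]*1000
    print('t',round(s['t'],2),'boxTCP',p.round(1),'F',s['force'].round(1),'gap',round(s['finger_gap'],2)); return s
def goal(x,y,z):
    s=st(); Rt=Ro.from_quat(s['tool_rot']); d=np.r_[C+B@[x/1e3,y/1e3],z/1e3]-s['tcp_pos']
    print('travel',(Rt.inv().apply(d)/.8).round(4),'turn',((Rt.inv()*Ro.from_matrix(RT)).as_rotvec()/np.pi).round(4))
E
python3 -c "
from h import *
goal(0,-75,200)"
```

```text
t 0.15 boxTCP [-253.2  437.5  197.4] F [-0.6  0.9 -0. ] gap 1.0
travel [-0.5908 -0.4019 -0.0028] turn [-5.000e-04  2.000e-04  3.362e-01]
```

apply_moves --claw '[-1, -1, -1, -1, -1]' --travel '[[-0.591, -0.402, -0.003], [-0.591, -0.402, -0.003], [-0.591, -0.402, -0.003], [-0.591, -0.402, -0.003], [-0.591, -0.402, -0.003]]' --turn '[[0, 0, 0.336], [0, 0, 0.336], [0, 0, 0.336], [0, 0, 0.336], [0, 0, 0.336]]'

```text
t: 0.57
tcp_pos: [0.3317, 0.4201, 0.1988]
tool_rot: [0.466, 0.885, -0.0, -0.0]
force: [1.1, 0.4, -0.7]
finger_gap: 0.299
gripper_force: 0.0
```

```bash
python3 -c "
from h import *
goal(0,-75,200)"
```

```text
t 0.57 boxTCP [-160.4  249.4  198.8] F [ 1.1  0.4 -0.7] gap 0.3
travel [-0.4522  0.015  -0.0015] turn [-1.000e-04  1.000e-04  1.356e-01]
```

apply_moves --claw '[-1, -1, -1, -1, -1]' --travel '[[-0.452, 0.015, -0.0015], [-0.452, 0.015, -0.0015], [-0.452, 0.015, -0.0015], [-0.452, 0.015, -0.0015], [-0.452, 0.015, -0.0015]]' --turn '[[0, 0, 0.1356], [0, 0, 0.1356], [0, 0, 0.1356], [0, 0, 0.1356], [0, 0, 0.1356]]'

```text
t: 0.98
tcp_pos: [0.4563, 0.2528, 0.1996]
tool_rot: [0.641, 0.768, -0.0, -0.0]
force: [0.0, -0.1, 0.3]
finger_gap: -0.002
gripper_force: 0.0
```

```bash
python3 -c "
from h import *
goal(0,-75,200)"
```

```text
t 0.98 boxTCP [-66.9  62.9 199.6] F [ 0.  -0.1  0.3] gap -0.0
travel [-0.1727  0.083  -0.0005] turn [-0.0001 -0.      0.0011]
```

apply_moves --claw '[-1, -1, -1, -1, -1]' --travel '[[-0.173, 0.083, 0], [-0.173, 0.083, 0], [-0.173, 0.083, 0.04], [-0.173, 0.083, 0.07], [-0.173, 0.083, 0.07]]' --turn '[[0, 0, 0], [0, 0, 0], [0, 0, 0], [0, 0, 0], [0, 0, 0]]'

```text
t: 1.4
tcp_pos: [0.5467, 0.1262, 0.14]
tool_rot: [0.642, 0.767, -0.002, -0.001]
force: [-0.9, 0.4, 0.1]
finger_gap: 0.004
gripper_force: 0.0
```

```bash
python3 -c "
from h import *
goal(0,-75,140)
s=snap('wrist','w1.png')"
```

```text
t 1.4 boxTCP [ -0.  -77.5 140. ] F [-0.9  0.4  0.1] gap 0.0
travel [0.0031 0.     0.    ] turn [-0.0012  0.0002  0.0002]
```

View pics/w1.png

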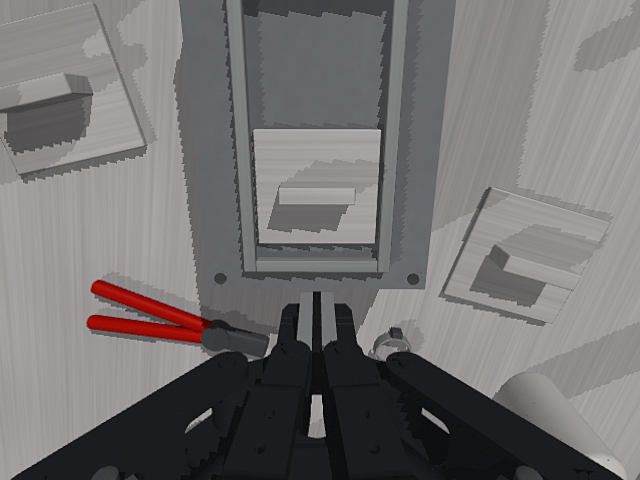

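apply_moves --claw '[-1, -1, -1, -1, -1]' --travel '[[0.003, 0, 0.03], [0.003, 0, 0.05], [0.003, 0, 0.06], [0.01, 0, 0.061], [0.016, 0, 0.061]]' --turn '[[-0.001, 0, 0], [-0.001, 0, 0], [-0.001, 0, 0], [-0.001, 0, 0], [-0.001, 0, 0]]'

```text
t: 1.87
tcp_pos: [0.5431, 0.1442, 0.0952]
tool_rot: [0.64, 0.768, 0.001, 0.001]
force: [1.2, 0.3, 0.1]
finger_gap: 0.003
gripper_force: 0.0
```

apply_moves --claw '[-1, -1, -1, -1, -1]' --travel '[[0.01, 0, 0], [0.022, 0, 0], [0.034, 0, 0], [0.046, 0, 0], [0.056, 0, 0]]' --turn '[[0, 0, 0], [0, 0, 0], [0, 0, 0], [0, 0, 0], [0, 0, 0]]'

```text
t: 2.28
tcp_pos: [0.5354, 0.1887, 0.0954]
tool_rot: [0.64, 0.768, 0.002, 0.001]
force: [0.5, -0.5, 0.4]
finger_gap: -0.003
gripper_force: 0.0
```

```bash
cat >> h.py <<'E'
def ridge():
    s=snap('top'); uu,vv=np.meshgrid(np.arange(125,285),np.arange(195,320)); uv=np.c_[uu.ravel(),vv.ravel()]
    P=bydepth(s,uv); Q=(P[:,:2]-C)@B*1000; z=P[:,2]*1000
    m=(abs(Q[:,0])<30)
    print('prof',[(y,round(float(np.median(z[m&(abs(Q[:,1]-y)<2)])))) for y in range(-96,70,4) if (m&(abs(Q[:,1]-y)<2)).any()])
E
python3 -c "
from h import *
goal(0,11,91)
ridge()"
```

```text
t 2.28 boxTCP [ -0.3 -14.   95.4] F [ 0.5 -0.5  0.4] gap -0.0
travel [0.0313 0.0005 0.0055] turn [ 0.0013 -0.      0.002 ]
prof [(-96, 87), (-92, 87), (-88, 80), (-84, 79), (-80, 81), (-76, 425), (-72, 451), (-68, 473), (-64, 476), (-60, 474), (-56, 469), (-52, 273), (-48, 271), (-44, 300), (-40, 459), (-36, 459), (-32, 459), (-28, 457), (-24, 455), (-20, 457), (-16, 457), (-12, 457), (-8, 451), (-4, 80), (0, 79)]
```

apply_moves --claw '[-1, -1, -1, -1, -1]' --travel '[[0.007, 0, 0.002], [0.014, 0, 0.003], [0.02, 0, 0.003], [0.025, 0, 0.003], [0.028, 0, 0.003]]' --turn '[[0, 0, 0.002], [0, 0, 0.002], [0, 0, 0.002], [0, 0, 0.002], [0, 0, 0.002]]'

```text
t: 2.75
tcp_pos: [0.5314, 0.2095, 0.0924]
tool_rot: [0.643, 0.766, 0.001, 0.001]
force: [-0.3, -0.5, -0.7]
finger_gap: -0.002
gripper_force: 0.0
```

apply_moves --claw '[-1, -1, -1, -1, -1]' --travel '[[0.001, 0, 0], [0.002, 0, 0], [0.003, 0, 0], [0.004, 0, 0], [0.004, 0, 0]]' --turn '[[0, 0, 0], [0, 0, 0], [0, 0, 0], [0, 0, 0], [0, 0, 0]]'

```text
t: 3.17
tcp_pos: [0.5309, 0.2122, 0.0925]
tool_rot: [0.643, 0.766, 0.001, 0.001]
force: [-0.4, -0.5, 0.7]
finger_gap: -0.001
gripper_force: 0.0
```

```bash
python3 -c "
from h import *
goal(0,11,91)
s=snap('wrist','w2.png')"
```

```text
t 3.17 boxTCP [-0.5 10.  92.5] F [-0.4 -0.5  0.7] gap -0.0
travel [0.0013 0.0006 0.0019] turn [ 0.001  -0.     -0.0004]
```

View pics/w2.png

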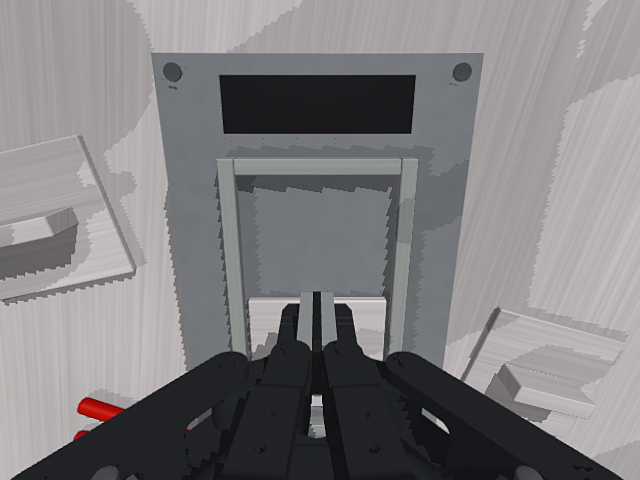

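```bash
python3 -c "
from h import *
s=snap('wrist')
for v in range(150,345,6):
    P=bydepth(s,[[270,v],[370,v],[317,v]]); q=(P[:,:2]-C)@B*1000
    print(v,np.c_[q,P[:,2]*1000].round(0).tolist())
"
```

```text
150 [[-23.0, 71.0, 81.0], [26.0, 71.0, 80.0], [-0.0, 71.0, 80.0]]
156 [[-23.0, 68.0, 81.0], [26.0, 68.0, 80.0], [-0.0, 68.0, 81.0]]
162 [[-23.0, 67.0, 88.0], [25.0, 66.0, 88.0], [-0.0, 67.0, 88.0]]
168 [[-23.0, 64.0, 89.0], [25.0, 64.0, 89.0], [-0.0, 64.0, 89.0]]
174 [[-23.0, 61.0, 88.0], [25.0, 61.0, 88.0], [-0.0, 61.0, 88.0]]
180 [[-24.0, 56.0, 80.0], [26.0, 56.0, 80.0], [-0.0, 56.0, 80.0]]
186 [[-24.0, 53.0, 80.0], [26.0, 53.0, 81.0], [-0.0, 53.0, 81.0]]
192 [[-24.0, 50.0, 80.0], [27.0, 50.0, 81.0], [-0.0, 50.0, 80.0]]
198 [[-24.0, 47.0, 80.0], [27.0, 47.0, 81.0], [-0.0, 47.0, 80.0]]
204 [[-24.0, 44.0, 80.0], [27.0, 44.0, 81.0], [-0.0, 44.0, 81.0]]
210 [[-25.0, 40.0, 79.0], [27.0, 41.0, 81.0], [-0.0, 41.0, 80.0]]
216 [[-25.0, 38.0, 80.0], [27.0, 37.0, 80.0], [-0.0, 38.0, 82.0]]
222 [[-25.0, 35.0, 81.0], [27.0, 34.0, 80.0], [-0.0, 34.0, 80.0]]
228 [[-25.0, 31.0, 81.0], [27.0, 31.0, 81.0], [-0.0, 31.0, 80.0]]
234 [[-25.0, 28.0, 81.0], [28.0, 28.0, 81.0], [-0.0, 28.0, 80.0]]
240 [[-25.0, 24.0, 80.0], [28.0, 24.0, 80.0], [-0.0, 25.0, 81.0]]
246 [[-25.0, 21.0, 81.0], [28.0, 21.0, 81.0]
[... 394 characters left out ...]
0.0, -0.0, 80.0]]
288 [[-26.0, -4.0, 81.0], [29.0, -4.0, 80.0], [-0.0, -4.0, 80.0]]
294 [[-26.0, -7.0, 81.0], [29.0, -7.0, 81.0], [-1.0, 20.0, 132.0]]
300 [[-26.0, -9.0, 84.0], [28.0, -8.0, 86.0], [-1.0, 20.0, 138.0]]
306 [[-26.0, -12.0, 86.0], [29.0, -12.0, 86.0], [-1.0, 20.0, 142.0]]
312 [[-26.0, -16.0, 86.0], [29.0, -16.0, 85.0], [-1.0, 20.0, 147.0]]
318 [[-26.0, -20.0, 85.0], [29.0, -20.0, 86.0], [-1.0, 20.0, 151.0]]
324 [[-27.0, -24.0, 84.0], [29.0, -24.0, 85.0], [-1.0, 20.0, 155.0]]
330 [[-27.0, -27.0, 85.0], [29.0, -27.0, 85.0], [-1.0, 20.0, 159.0]]
336 [[-27.0, -32.0, 85.0], [30.0, -32.0, 85.0], [-1.0, 20.0, 162.0]]
342 [[-27.0, -35.0, 86.0], [30.0, -35.0, 86.0], [-1.0, 19.0, 163.0]]
```

The wrist depth shows the fingertips ending at z ≈ 131 mm while the TCP reads 92 mm, and the cover has not moved. I check with the scene camera.

```bash
python3 -c "
from h import *
s=snap('scene'); cr=s['pixels'][150:420,300:620]
cv2.imwrite('pics/s2.png',cv2.cvtColor(cv2.resize(cr,None,fx=2.2,fy=2.2),cv2.COLOR_RGB2BGR))
K=s['intrinsics']
for z in (.0925,.131):
    X=np.r_[C+B@[0,.010],z]; c=s['R']@X+s['t']; x=c[:2]/c[2]; x=x*(1+s['k1']*(x@x)); u=K[:2,:2]@x+K[:2,2]; print(z,u,(u-[300,150])*2.2)
"
```

```text
0.0925 [428.52219893 299.26108943] [282.74883765 328.37439675]
0.131 [431.51831439 282.67954371] [289.34029166 291.89499617]
```

View pics/s2.png

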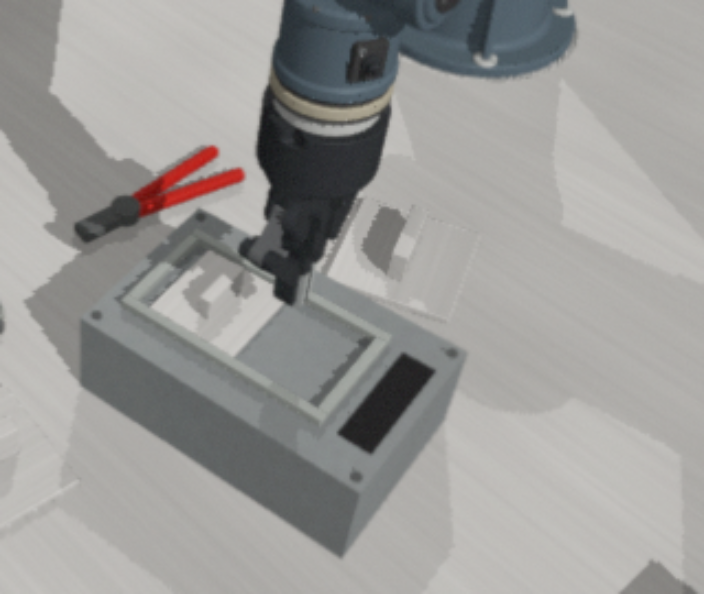

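```bash
cat >> h.py <<'E'
def tip():
    s=snap('wrist'); q=st(); o=[]
    for u in (303,308,313,321,326,331):
        for v in range(270,330):
            P=bydepth(s,[[u,v]])[0]; f=s['R']@P+s['t']
            b=np.r_[(P[:2]-C)@B,P[2]]*1000
            if 0<s['depth'][v,u]<.22: o.append((u,v,*b.round(1),round(float(s['depth'][v,u]),3))); break
    for r in o: print(r)
    c=-s['R'].T@s['t']; print('cam',((c[:2]-C)@B*1000).round(1),c[2].round(4))
E
python3 -c "
from h import *
tip(); goal(0,-75,92)"
```

```text
t 3.37 boxTCP [-0.5  9.9 92.5] F [ 0.1 -0.5 -0.3] gap 0.0
(303, 270, np.float64(-8.0), np.float64(7.1), np.float64(80.5), 0.205)
(308, 270, np.float64(-5.3), np.float64(7.1), np.float64(80.4), 0.206)
(313, 270, np.float64(-2.6), np.float64(6.8), np.float64(79.9), 0.206)
(321, 270, np.float64(1.8), np.float64(7.1), np.float64(80.6), 0.205)
(326, 270, np.float64(4.5), np.float64(7.1), np.float64(80.6), 0.205)
(331, 270, np.float64(7.3), np.float64(6.8), np.float64(79.9), 0.206)
cam [-1.2 91.8] 0.2687
t 3.37 boxTCP [-0.5  9.9 92.5] F [ 0.1 -0.5 -0.3] gap 0.0
travel [-0.1061  0.0008  0.0006] turn [ 0.001   0.     -0.0004]
```

apply_moves --claw '[-1, -1, -1, -1, -1]' --travel '[[-0.05, 0, 0], [-0.09, 0, 0], [-0.106, 0, 0], [-0.106, 0, 0.01], [-0.106, 0, 0.02]]' --turn '[[0.001, 0, 0], [0.001, 0, 0], [0.001, 0, 0], [0.001, 0, 0], [0.001, 0, 0]]'

```text
t: 3.78
tcp_pos: [0.5462, 0.1284, 0.0764]
tool_rot: [0.644, 0.765, 0.001, 0.0]
force: [0.5, 0.5, -0.3]
finger_gap: 0.003
gripper_force: 0.0
```

```bash
sed -i 's/if 0<s\[.depth.\]\[v,u\]<.22:/if P[2]>q["tcp_pos"][2]+.02 and s["depth"][v,u]>0:/' h.py; python3 -c "
from h import *
tip(); goal(0,-75,54)"
```

```text
t 3.83 boxTCP [ -1.9 -74.3  74.5] F [-0.4  1.  -0.3] gap -0.0
(303, 291, np.float64(-5.9), np.float64(-65.0), np.float64(114.2), 0.154)
(308, 291, np.float64(-3.8), np.float64(-65.5), np.float64(113.2), 0.155)
(313, 291, np.float64(-1.8), np.float64(-66.0), np.float64(112.3), 0.156)
(321, 291, np.float64(1.5), np.float64(-65.4), np.float64(113.4), 0.155)
(326, 291, np.float64(3.5), np.float64(-65.3), np.float64(113.5), 0.155)
(331, 291, np.float64(5.6), np.float64(-64.8), np.float64(114.5), 0.154)
cam [-0.3  6.6] 0.2527
t 3.83 boxTCP [ -1.9 -74.3  74.5] F [-0.4  1.  -0.3] gap -0.0
travel [-0.0009  0.0024  0.0256] turn [-0.001  -0.0003 -0.0006]
```

apply_moves --claw '[-1, -1, -1, -1, -1]' --travel '[[0, 0.002, 0.014], [0, 0.002, 0.026], [0, 0.002, 0.026], [0.006, 0.002, 0.026], [0.012, 0.002, 0.026]]' --turn '[[-0.001, 0, 0], [-0.001, 0, 0], [-0.001, 0, 0], [-0.001, 0, 0], [-0.001, 0, 0]]'

```text
t: 4.25
tcp_pos: [0.5453, 0.1393, 0.0555]
tool_rot: [0.643, 0.766, 0.001, 0.001]
force: [-0.6, 0.1, 0.0]
finger_gap: -0.001
gripper_force: 0.0
```

```bash
python3 -c "
from h import *
tip(); goal(0,9,54)"
```

```text
t 4.3 boxTCP [  1.  -63.4  55.9] F [-0.1  1.3 -0.7] gap 0.0
(303, 270, np.float64(-4.3), np.float64(-39.5), np.float64(105.0), 0.138)
(308, 270, np.float64(-2.5), np.float64(-39.6), np.float64(104.7), 0.139)
(313, 270, np.float64(-0.7), np.float64(-40.0), np.float64(103.7), 0.14)
(321, 270, np.float64(2.3), np.float64(-39.7), np.float64(104.5), 0.139)
(326, 270, np.float64(4.1), np.float64(-39.7), np.float64(104.5), 0.139)
(331, 270, np.float64(6.0), np.float64(-40.1), np.float64(103.6), 0.14)
cam [ 0.3 17.6] 0.2318
t 4.3 boxTCP [  1.  -63.4  55.9] F [-0.1  1.3 -0.7] gap 0.0
travel [ 0.0905 -0.0013  0.0024] turn [ 0.001  -0.0002 -0.    ]
```

apply_moves --claw '[-1, -1, -1, -1, -1]' --travel '[[0.007, -0.001, 0.001], [0.016, -0.001, 0.002], [0.026, -0.001, 0.002], [0.036, -0.001, 0.002], [0.046, -0.001, 0.002]]' --turn '[[0, 0, 0], [0, 0, 0], [0, 0, 0], [0, 0, 0], [0, 0, 0]]'

```text
t: 4.72
tcp_pos: [0.5385, 0.1755, 0.0544]
tool_rot: [0.643, 0.766, 0.001, 0.001]
force: [0.8, -1.0, 2.2]
finger_gap: -0.005
gripper_force: 0.8
```

```bash
cat >> h.py <<'E'
def edge():
    # plate far (+y) edge seen by wrist: box-y where height drops 85->80 (also columns beside fingers)
    s=snap('wrist'); 
    for u in (280,317,360):
        uv=np.c_[np.full(300,u),np.arange(2,302)]; P=bydepth(s,uv); b=np.c_[(P[:,:2]-C)@B,P[:,2]]*1000
        h=b[:,2]; 
        for lo,hi,n in ((83.5,87,'plate'),(102,107,'ridgetop')):
            k=(h>lo)&(h<hi)&(abs(b[:,1]+5)<68)
            k&=abs(b[:,1]-65)>8
            if k.any(): print(u,n,b[k,1].min().round(1),b[k,1].max().round(1),k.sum())
E
python3 -c "
from h import *
goal(0,9,54);edge()"
```

```text
t 4.72 boxTCP [  0.5 -27.6  54.4] F [ 0.8 -1.   2.2] gap -0.0
travel [ 0.0457 -0.0006  0.0005] turn [ 0.0012  0.0001 -0.0002]
280 plate -7.9 23.7 76
280 ridgetop -14.5 -7.1 22
317 plate -8.1 23.7 77
317 ridgetop -14.4 -6.8 21
360 plate -7.5 23.6 75
360 ridgetop -14.8 -7.3 22
```

apply_moves --claw '[-1, -1, -1, -1, -1]' --travel '[[0.01, 0, 0], [0.019, 0, 0], [0.027, 0, 0], [0.034, 0, 0], [0.039, 0, 0]]' --turn '[[0.001, 0, 0], [0.001, 0, 0], [0.001, 0, 0], [0.001, 0, 0], [0.001, 0, 0]]'

```text
t: 5.18
tcp_pos: [0.5329, 0.206, 0.0541]
tool_rot: [0.643, 0.766, 0.0, 0.0]
force: [0.4, -2.2, 0.8]
finger_gap: 0.001
gripper_force: 0.9
```

```bash
python3 -c "
from h import *
goal(0,9,54);edge()"
```

```text
t 5.18 boxTCP [ 0.3  3.5 54.1] F [ 0.4 -2.2  0.8] gap 0.0
travel [ 0.0068 -0.0004  0.0001] turn [ 0.      0.     -0.0002]
280 plate 23.4 54.7 77
280 ridgetop 16.8 24.0 22
317 plate 23.6 54.8 76
317 ridgetop 16.7 24.1 22
360 plate 23.1 54.7 76
360 ridgetop 16.6 24.1 22
```

apply_moves --claw '[-1, -1, -1, -1, -1]' --travel '[[0.0015, 0, 0], [0.003, 0, 0], [0.0045, 0, 0], [0.006, 0, 0], [0.007, 0, 0]]' --turn '[[0, 0, 0], [0, 0, 0], [0, 0, 0], [0, 0, 0], [0, 0, 0]]'

```text
t: 5.65
tcp_pos: [0.5319, 0.2108, 0.054]
tool_rot: [0.643, 0.766, -0.0, -0.0]
force: [0.8, -0.5, 0.1]
finger_gap: -0.001
gripper_force: 0.5
```

apply_moves --claw '[-1, -1, -1]' --travel '[[0.0007, 0, 0], [0.0014, 0, 0], [0.002, 0, 0]]' --turn '[[0, 0, 0], [0, 0, 0], [0, 0, 0]]'

```text
t: 5.9
tcp_pos: [0.5319, 0.2115, 0.0541]
tool_rot: [0.642, 0.766, -0.001, 0.0]
force: [1.4, -5.0, 1.4]
finger_gap: -0.001
gripper_force: 3.0
```

```bash
python3 -c "
from h import *
goal(0,9,54);edge()"
```

```text
t 5.9 boxTCP [ 0.3  9.1 54.1] F [ 1.4 -5.   1.4] gap -0.0
travel [-0.0001 -0.0003  0.0001] turn [-0.0001  0.0005 -0.0001]
280 plate 29.0 56.8 66
280 ridgetop 22.1 29.6 19
317 plate 29.1 56.9 66
317 ridgetop 22.7 29.6 21
360 plate 29.1 56.8 67
360 ridgetop 22.2 29.6 21
```

apply_moves --claw '[-1, -1, -1, -1, -1]' --travel '[[-0.005, 0, 0], [-0.02, 0, -0.04], [-0.07, 0, -0.06], [-0.12, 0, -0.06], [-0.155, 0, -0.06]]' --turn '[[0, 0, 0], [0, 0, 0], [0, 0, 0], [0, 0, 0], [0, 0, 0]]'

```text
t: 6.37
tcp_pos: [0.5551, 0.0885, 0.1036]
tool_rot: [0.643, 0.766, 0.001, 0.002]
force: [-0.0, -0.6, -0.1]
finger_gap: 0.001
gripper_force: 0.0
```

```bash
python3 -c "
from h import *
s=snap('wrist','w3.png');goal(0,-55,80)
uu,vv=np.meshgrid(np.arange(150,490),np.arange(0,300)); uv=np.c_[uu.ravel(),vv.ravel()]; P=bydepth(s,uv); b=np.c_[(P[:,:2]-C)@B,P[:,2]]*1000
k=(b[:,2]<76)&(abs(b[:,0])<35)&(b[:,1]>-90)&(b[:,1]<-20); print('well',k.sum(),b[k].min(0),b[k].max(0))
k2=k&(abs(b[:,2]-62)<3); print('key',k2.sum(),b[k2].min(0),b[k2].max(0),np.median(b[k2],0))
"
```

```text
t 6.42 boxTCP [   1.9 -120.6  103.1] F [ 1.4 -2.3 -0.5] gap -0.0
travel [ 0.0821 -0.0029  0.0286] turn [ 0.0012  0.001  -0.0015]
well 6509 [-24.49349763 -79.93935633  47.81077849] [ 23.57821731 -31.92550211  75.98015997]
key 3107 [-24.49349763 -79.76951266  59.0129766 ] [ 23.52286836 -32.01261639  64.99491991] [ -0.34985789 -55.88581162  62.37180936]
```

View pics/w3.png

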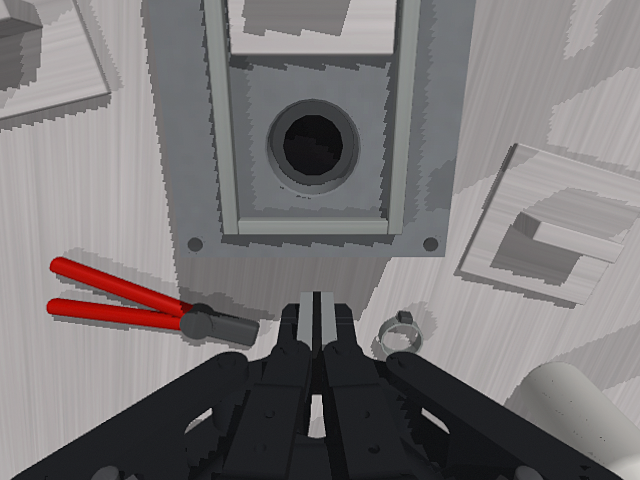

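apply_moves --claw '[-1, -1, -1, -1, -1]' --travel '[[0.05, -0.003, 0], [0.082, -0.003, 0.01], [0.082, -0.003, 0.026], [0.082, -0.003, 0.026], [0.082, -0.003, 0.026]]' --turn '[[0.001, 0.001, -0.001], [0.001, 0.001, -0.001], [0.001, 0.001, -0.001], [0.001, 0.001, -0.001], [0.001, 0.001, -0.001]]'

```text
t: 6.83
tcp_pos: [0.5388, 0.1549, 0.0807]
tool_rot: [0.641, 0.767, -0.001, -0.003]
force: [0.0, 0.8, -1.0]
finger_gap: 0.001
gripper_force: 0.0
```

```bash
python3 -c "
from h import *
tip();goal(0,-55.3,30)"
```

```text
t 6.88 boxTCP [ -2.1 -48.3  81.3] F [ 0.9 -0.2 -0.3] gap -0.0
(303, 291, np.float64(-8.4), np.float64(-38.0), np.float64(117.9), 0.155)
(308, 291, np.float64(-6.3), np.float64(-37.5), np.float64(118.9), 0.154)
(313, 291, np.float64(-4.3), np.float64(-38.1), np.float64(117.8), 0.155)
(321, 291, np.float64(-1.0), np.float64(-38.3), np.float64(117.4), 0.155)
(326, 291, np.float64(1.1), np.float64(-37.9), np.float64(118.1), 0.155)
(331, 291, np.float64(3.1), np.float64(-37.8), np.float64(118.3), 0.154)
cam [-2.4 33.5] 0.2573
t 6.88 boxTCP [ -2.1 -48.3  81.3] F [ 0.9 -0.2 -0.3] gap -0.0
travel [-0.009   0.0028  0.064 ] turn [-0.0011 -0.0011  0.0006]
```

apply_moves --claw '[-1, -1, -1, -1]' --travel '[[-0.009, 0.003, 0], [-0.009, 0.003, 0.01], [-0.009, 0.003, 0.02], [-0.009, 0.003, 0.02]]' --turn '[[-0.001, -0.001, 0], [-0.001, -0.001, 0], [-0.001, -0.001, 0], [-0.001, -0.001, 0]]'

```text
t: 7.22
tcp_pos: [0.5421, 0.1472, 0.0637]
tool_rot: [0.642, 0.767, -0.001, -0.001]
force: [-0.7, -0.1, 0.0]
finger_gap: -0.0
gripper_force: 0.0
```

```bash
python3 -c "
from h import *
goal(0,-55.3,30);tip()"
```

```text
t 7.22 boxTCP [ -0.9 -56.   63.7] F [-0.7 -0.1  0. ] gap -0.0
travel [0.0009 0.0012 0.0422] turn [-0.0009 -0.0001  0.0003]
t 7.27 boxTCP [ -0.7 -55.8  64.2] F [-0.   1.1 -0.4] gap 0.0
(303, 291, np.float64(-6.5), np.float64(-45.9), np.float64(101.2), 0.155)
(308, 291, np.float64(-4.5), np.float64(-46.2), np.float64(100.7), 0.155)
(313, 291, np.float64(-2.4), np.float64(-46.1), np.float64(100.9), 0.155)
(321, 291, np.float64(0.8), np.float64(-45.7), np.float64(101.7), 0.154)
(326, 291, np.float64(2.9), np.float64(-46.1), np.float64(100.9), 0.155)
(331, 291, np.float64(4.9), np.float64(-45.9), np.float64(101.3), 0.154)
cam [-0.7 25.9] 0.24
```

apply_moves --claw '[-1, -1, -1, -1, -1]' --travel '[[0.001, 0.001, 0.01], [0.001, 0.001, 0.02], [0.001, 0.001, 0.03], [0.001, 0.001, 0.038], [0.001, 0.001, 0.042]]' --turn '[[-0.001, 0, 0], [-0.001, 0, 0], [-0.001, 0, 0], [-0.001, 0, 0], [-0.001, 0, 0]]'

```text
t: 7.68
tcp_pos: [0.5429, 0.1488, 0.0302]
tool_rot: [0.641, 0.767, 0.0, 0.0]
force: [-0.2, 0.0, -0.3]
finger_gap: 0.001
gripper_force: 0.0
```

```bash
python3 -c "
from h import *
goal(0,-55.3,18)"
```

```text
t 7.68 boxTCP [  0.2 -54.6  30.2] F [-0.2  0.  -0.3] gap 0.0
travel [-0.0009 -0.0002  0.0153] turn [ 0.0003 -0.0001  0.0007]
```

apply_moves --claw '[-1, -1, -1, -1, -1]' --travel '[[0, 0, 0.003], [0, 0, 0.006], [0, 0, 0.009], [0, 0, 0.011], [0, 0, 0.012]]' --turn '[[0, 0, 0], [0, 0, 0], [0, 0, 0], [0, 0, 0], [0, 0, 0]]'

```text
t: 8.1
tcp_pos: [0.5433, 0.1488, 0.0227]
tool_rot: [0.641, 0.767, 0.001, 0.001]
force: [-3.1, -2.0, 12.8]
finger_gap: -0.0
gripper_force: 6.1
```

apply_moves --claw '[-1, -1, -1, -1]' --travel '[[0, 0, 0.001], [0, 0, 0.002], [0, 0, 0.003], [0, 0, 0.003]]' --turn '[[0, 0, 0], [0, 0, 0], [0, 0, 0], [0, 0, 0]]'

```text
t: 8.43
tcp_pos: [0.5433, 0.1488, 0.0225]
tool_rot: [0.641, 0.767, 0.001, 0.001]
force: [-6.2, -0.9, 21.1]
finger_gap: -0.0
gripper_force: 10.3
```

```bash
python3 -c "
from h import *
s=snap('wrist','w4.png'); q=st(); z0=q['tcp_pos'][2]*1000
uu,vv=np.meshgrid(np.arange(150,490),np.arange(240,480)); uv=np.c_[uu.ravel(),vv.ravel()]; P=bydepth(s,uv); b=np.c_[(P[:,:2]-C)@B,P[:,2]]*1000
ok=(b[:,1]<-25)&(b[:,1]>-80)&(s['depth'][uv[:,1],uv[:,0]]<.17)
for z in range(56,130,4):
    k=ok&(abs(b[:,2]-z)<2)
    if k.any(): print(z,round(z-z0),'x',np.percentile(b[k,0],[1,99]).round(),'y',np.percentile(b[k,1],[1,50,99]).round(),k.sum())
"
```

```text
t 8.48 boxTCP [  0.6 -54.6  22.6] F [-5.4 -1.  20.1] gap 0.0
56 33 x [-24.  23.] y [-71. -50. -44.] 1075
60 37 x [-24.  23.] y [-71. -62. -44.] 329
64 41 x [-24.  23.] y [-70. -49. -44.] 500
68 45 x [-24.  23.] y [-69. -49. -44.] 569
72 49 x [-24.  23.] y [-67. -49. -44.] 601
76 53 x [-24.  23.] y [-65. -48. -44.] 597
80 57 x [-61.  64.] y [-74. -41. -25.] 19388
84 61 x [-41.  40.] y [-60. -45. -26.] 1224
88 65 x [-48.  47.] y [-62. -43. -25.] 5060
92 69 x [-6.  7.] y [-66. -47. -44.] 756
96 73 x [-17.  17.] y [-65. -44. -43.] 422
100 77 x [-27.  27.] y [-60. -44. -41.] 969
104 81 x [-31.  31.] y [-65. -44. -42.] 2091
108 85 x [-35.  35.] y [-64. -44. -42.] 2658
112 89 x [-37.  37.] y [-64. -51. -43.] 5548
116 93 x [-40.  40.] y [-66. -45. -43.] 3329
120 97 x [-42.  43.] y [-65. -44. -39.] 3013
124 101 x [-40.  42.] y [-65. -44. -38.] 3555
128 105 x [-38.  40.] y [-62. -45. -38.] 4579
```

View pics/w4.png

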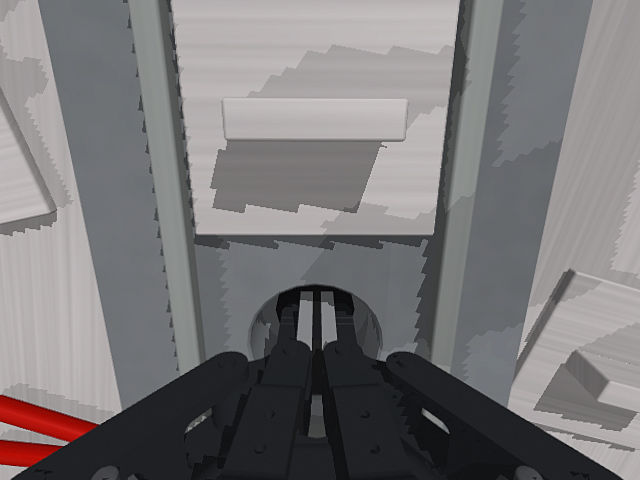

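```bash
python3 -c "
from h import *
s=snap('wrist')
for v in range(284,304,2):
    uv=[[u,v] for u in (285,292,300,310,317,325,334,342,350)]; P=bydepth(s,uv); b=np.c_[(P[:,:2]-C)@B,P[:,2]]*1000
    print(v,[tuple(int(round(c)) for c in r) for r in b])
"
```

```text
284 [(-11, -31, 81), (-8, -31, 80), (-6, -31, 81), (-2, -32, 79), (0, -31, 81), (3, -31, 80), (6, -32, 80), (9, -31, 80), (12, -31, 81)]
286 [(-11, -32, 81), (-8, -33, 79), (-7, -44, 56), (-2, -44, 57), (0, -45, 55), (4, -44, 57), (6, -32, 80), (9, -32, 80), (12, -32, 80)]
288 [(-11, -33, 81), (-10, -45, 57), (-7, -45, 56), (-2, -45, 56), (0, -46, 54), (4, -45, 56), (8, -45, 56), (9, -33, 81), (12, -33, 80)]
290 [(-11, -34, 79), (-10, -46, 56), (-7, -46, 56), (-2, -46, 56), (0, -46, 56), (4, -46, 56), (8, -46, 56), (11, -47, 55), (12, -34, 80)]
292 [(-13, -47, 56), (-10, -47, 56), (-7, -47, 56), (-2, -45, 60), (0, -44, 62), (4, -44, 62), (8, -47, 56), (11, -47, 56), (12, -34, 80)]
294 [(-13, -48, 57), (-10, -48, 56), (-7, -49, 55), (-2, -44, 63), (0, -45, 62), (4, -45, 63), (8, -48, 57), (11, -48, 57), (14, -48, 56)]
296 [(-13, -49, 57), (-10, -48, 57), (-6, -45, 64), (-2, -44, 65), (0, -45, 64), (4, -45, 64), (8, -49, 57), (11, -49, 56), (14, -49, 56)]
298 [(-13, -50, 56), (-10, -50, 56), (-6, -44, 66), (-2, -45, 66), (0, -44, 66), (4, -45, 65), (8, -50, 56), (11, -50, 56), (14, -50, 56)]
300 [(-13, -51, 56), (-10, -51, 56), (-6, -44, 68), (-2, -44, 68), (0, -45, 66), (4, -44, 69), (8, -51, 55), (11, -51, 55), (14, -50, 57)]
302 [(-13, -52, 56), (-10, -51, 57), (-6, -45, 69), (-2, -45, 69), (0, -45, 69), (3, -44, 70), (8, -52, 56), (11, -52, 55), (15, -52, 56)]
```

The key top reads 56 mm, so it is fully down. I hold a little longer, then lift.

apply_moves --claw '[-1, -1, -1, -1, -1]' --travel '[[0, 0, 0], [0, 0, 0], [0, 0, 0], [0, 0, 0], [0, 0, 0]]' --turn '[[0, 0, 0], [0, 0, 0], [0, 0, 0], [0, 0, 0], [0, 0, 0]]'

```text
t: 8.95
tcp_pos: [0.5434, 0.1488, 0.0225]
tool_rot: [0.641, 0.767, 0.001, 0.001]
force: [-5.5, -0.9, 20.1]
finger_gap: 0.002
gripper_force: 10.4
```

apply_moves --claw '[-1, -1, -1, -1, -1]' --travel '[[0, 0, -0.015], [0, 0, -0.04], [0, 0, -0.07], [0, 0, -0.1], [0, 0, -0.1]]' --turn '[[0, 0, 0], [0, 0, 0], [0, 0, 0], [0, 0, 0], [0, 0, 0]]'

```text
t: 9.37
tcp_pos: [0.5478, 0.1492, 0.1043]
tool_rot: [0.641, 0.767, 0.005, 0.005]
force: [0.6, -0.2, 1.4]
finger_gap: -0.0
gripper_force: 0.0
```

```bash
python3 -c "
from h import *
goal(0,55,105)"
```

```text
t 9.37 boxTCP [  5.  -55.1 104.3] F [ 0.6 -0.2  1.4] gap -0.0
travel [ 0.1376 -0.006  -0.0011] turn [0.0045 0.0004 0.0007]
```

apply_moves --claw '[-1, -1, -1, -1, -1]' --travel '[[0.05, -0.002, 0], [0.1, -0.002, 0], [0.137, -0.002, 0], [0.137, -0.002, 0], [0.137, -0.002, 0]]' --turn '[[0.001, 0, 0], [0.001, 0, 0], [0.001, 0, 0], [0.001, 0, 0], [0.001, 0, 0]]'

```text
t: 9.78
tcp_pos: [0.5223, 0.2578, 0.0993]
tool_rot: [0.64, 0.768, 0.0, 0.0]
force: [-0.6, -0.3, -0.0]
finger_gap: -0.004
gripper_force: 0.0
```

```bash
python3 -c "
from h import *
goal(0,55,55);ridge()"
```

```text
t 9.78 boxTCP [-1.1 56.4 99.3] F [-0.6 -0.3 -0. ] gap -0.0
travel [-0.0017  0.0013  0.0554] turn [0.0002 0.0001 0.0018]
prof [(-96, 87), (-92, 87), (-88, 79), (-84, 79), (-80, 79), (-76, 79), (-72, 77), (-68, 61), (-64, 62), (-60, 62), (-56, 62), (-52, 61), (-48, 62), (-44, 62), (-40, 62), (-36, 76), (-32, 77), (-28, 79), (-24, 79), (-20, 79), (-16, 79), (-12, 80), (-8, 426), (-4, 423), (0, 85), (4, 84), (8, 84), (12, 84), (16, 85), (20, 284), (24, 298), (28, 282), (32, 289), (36, 85), (40, 86), (44, 164), (48, 86), (52, 85), (56, 85), (60, 85), (64, 87), (68, 87)]
```

The key is back up at 62 mm. Now I descend behind the ridge and push the cover shut.

apply_moves --claw '[-1, -1, -1, -1, -1]' --travel '[[-0.002, 0.001, 0.02], [-0.002, 0.001, 0.04], [-0.002, 0.001, 0.054], [-0.002, 0.001, 0.056], [-0.006, 0.001, 0.056]]' --turn '[[0, 0, 0.001], [0, 0, 0.001], [0, 0, 0.001], [0, 0, 0.001], [0, 0, 0.001]]'

```text
t: 10.25
tcp_pos: [0.524, 0.2509, 0.0541]
tool_rot: [0.643, 0.766, -0.001, -0.001]
force: [-0.8, 0.2, 0.7]
finger_gap: -0.004
gripper_force: 0.0
```

```bash
python3 -c "
from h import *
goal(0,-39,54)"
```

```text
t 10.25 boxTCP [-0.6 49.3 54.1] F [-0.8  0.2  0.7] gap -0.0
travel [-1.103e-01  1.000e-03  1.000e-04] turn [-0.0006  0.0001 -0.0006]
```

apply_moves --claw '[-1, -1, -1, -1, -1]' --travel '[[-0.006, 0.001, 0], [-0.016, 0.001, 0], [-0.028, 0.001, 0], [-0.04, 0.001, 0], [-0.052, 0.001, 0]]' --turn '[[0, 0, 0], [0, 0, 0], [0, 0, 0], [0, 0, 0], [0, 0, 0]]'

```text
t: 10.67
tcp_pos: [0.5328, 0.2101, 0.0554]
tool_rot: [0.643, 0.766, 0.001, 0.0]
force: [-0.8, 1.7, 0.6]
finger_gap: -0.001
gripper_force: 0.8
```

apply_moves --claw '[-1, -1, -1, -1, -1]' --travel '[[-0.012, 0, 0], [-0.024, 0, 0], [-0.034, 0, 0], [-0.042, 0, 0], [-0.047, 0, 0]]' --turn '[[0, 0, 0], [0, 0, 0], [0, 0, 0], [0, 0, 0], [0, 0, 0]]'

```text
t: 11.08
tcp_pos: [0.539, 0.1729, 0.0549]
tool_rot: [0.643, 0.766, -0.0, -0.0]
force: [-1.0, 1.9, 0.4]
finger_gap: 0.005
gripper_force: 0.8
```

```bash
python3 -c "
from h import *
goal(0,-39,54);ridge()"
```

```text
t 11.08 boxTCP [  0.5 -30.1  54.9] F [-1.   1.9  0.4] gap 0.01
travel [-0.0111 -0.0007  0.0011] turn [-0.     -0.     -0.0006]
prof [(-96, 87), (-92, 386), (-88, 410), (-84, 431), (-80, 430), (-76, 432), (-72, 427), (-68, 226), (-64, 236), (-60, 413), (-56, 417), (-52, 414), (-48, 417), (-44, 416), (-40, 417), (-36, 417), (-32, 418), (-28, 419), (-24, 419), (-20, 419), (-16, 419), (-12, 419), (-8, 419), (-4, 419), (0, 419), (4, 418), (8, 412), (12, 408), (60, 87), (64, 88), (68, 89)]
```

apply_moves --claw '[-1, -1, -1, -1, -1]' --travel '[[-0.002, 0, 0], [-0.0045, 0, 0], [-0.007, 0, 0], [-0.009, 0, 0], [-0.01, 0, 0]]' --turn '[[0, 0, 0], [0, 0, 0], [0, 0, 0], [0, 0, 0], [0, 0, 0]]'

```text
t: 11.55
tcp_pos: [0.54, 0.166, 0.0547]
tool_rot: [0.643, 0.766, -0.0, -0.0]
force: [-0.4, 1.4, -0.4]
finger_gap: 0.0
gripper_force: 0.4
```

apply_moves --claw '[-1, -1, -1, -1]' --travel '[[-0.0007, 0, 0], [-0.0014, 0, 0], [-0.002, 0, 0], [-0.002, 0, 0]]' --turn '[[0, 0, 0], [0, 0, 0], [0, 0, 0], [0, 0, 0]]'

```text
t: 11.88
tcp_pos: [0.5404, 0.1643, 0.0548]
tool_rot: [0.643, 0.766, -0.0, -0.0]
force: [-0.3, -0.1, 0.8]
finger_gap: 0.002
gripper_force: 0.1
```

```bash
python3 -c "
from h import *
goal(0,-39,54)"
```

```text
t 11.88 boxTCP [  0.4 -38.8  54.8] F [-0.3 -0.1  0.8] gap 0.0
travel [-0.0002 -0.0005  0.0009] turn [-0.0001  0.     -0.0003]
```

Not yet firm against the stop, so I push a little more.

apply_moves --claw '[-1, -1, -1, -1]' --travel '[[-0.0007, 0, 0], [-0.0014, 0, 0], [-0.002, 0, 0], [-0.002, 0, 0]]' --turn '[[0, 0, 0], [0, 0, 0], [0, 0, 0], [0, 0, 0]]'

```text
t: 12.22
tcp_pos: [0.5404, 0.1642, 0.055]
tool_rot: [0.643, 0.766, 0.001, -0.001]
force: [-0.4, 6.3, 1.5]
finger_gap: 0.0
gripper_force: 2.9
```

Firm against the stop: 6 N with no motion. I retreat and check.

apply_moves --claw '[-1, -1, -1, -1, -1]' --travel '[[0.006, 0, 0], [0.015, 0, 0], [0.02, 0, -0.03], [0.02, 0, -0.08], [0.03, 0, -0.12]]' --turn '[[0, 0, 0], [0, 0, 0], [0, 0, 0], [0, 0, 0], [0, 0, 0]]'

```text
t: 12.63
tcp_pos: [0.5365, 0.1859, 0.1518]
tool_rot: [0.643, 0.766, -0.001, 0.0]
force: [0.7, -0.3, 1.1]
finger_gap: -0.002
gripper_force: 0.0
```

apply_moves --claw '[-1, -1, -1, -1, -1]' --travel '[[0.05, 0, 0], [0.1, 0, -0.02], [0.15, 0, -0.02], [0.2, 0, -0.02], [0.2, 0, -0.02]]' --turn '[[0, 0, 0], [0, 0, 0], [0, 0, 0], [0, 0, 0], [0, 0, 0]]'

```text
t: 13.05
tcp_pos: [0.5072, 0.3511, 0.1676]
tool_rot: [0.64, 0.768, 0.002, -0.0]
force: [0.5, -0.8, 0.8]
finger_gap: 0.001
gripper_force: 0.0
```

```bash
python3 -c "
from h import *
st();ridge();snap('top','top2.png')"
```

```text
t 13.05 boxTCP [  0.3 150.9 167.6] F [ 0.5 -0.8  0.8] gap 0.0
prof [(-96, 87), (-92, 87), (-88, 84), (-84, 84), (-80, 85), (-76, 84), (-72, 85), (-68, 84), (-64, 84), (-60, 87), (-56, 103), (-52, 104), (-48, 84), (-44, 84), (-40, 84), (-36, 84), (-32, 84), (-28, 84), (-24, 84), (-20, 84), (-16, 79), (-12, 79), (-8, 79), (-4, 79), (0, 79), (4, 79), (8, 79), (12, 80), (16, 79), (20, 79), (24, 79), (28, 79), (32, 79), (36, 79), (40, 79), (44, 79), (48, 79), (52, 80), (56, 80), (60, 82), (64, 87), (68, 87)]
```

View pics/top2.png

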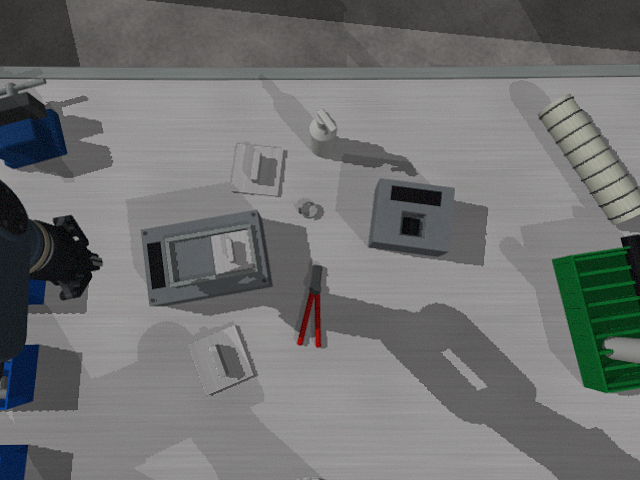

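The cover is flat and shut: its plate runs from about −91 to −19 mm and its ridge is at −55 mm (pixel (232,248)). The pliers, clamp and spray bottle are where they were, and the arm is clear at about (70,260).

```bash
python3 -c "
from h import *
print(manip.sign_off())"
```

```text
the job is handed in; nothing more can be done
None
```

The job is handed in at about 13 s: I opened the cover to its stop, held the reset key fully down for about a second, saw it come back up, and pushed the cover shut; the first push passed above the cover because the fingertips sit about 37 mm higher than the reported TCP, so I redid it lower.

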